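# Prop a sample box open on its folding stay, clear the spacer, shut it again

### The job

Raise the clear lid of the grey sample box and lock its folding side stay by swinging the red knee knob away from the front of the box, past straight, until it stops. With the stay locked, take the orange spacer off the two dishes inside and set it squarely and flat on top of the other orange spacer on the black board without shifting that one, leaving the dishes lying in the box. Then break the stay by swinging the knob back towards the front, and lower the lid fully shut without letting it slam or disturbing the things standing around.

Things in the scene. Friction and masses are not known exactly. Their poses are not given: they have to be found in the camera images.
- storage_box: fixed open-topped grey box, outside 212 (x) x 212 (y) x 80 mm high, walls and floor 6 mm; origin at the centre of its underside; its x axis points from its front (the side nearer the robot, where the lid's bar is) to the hinge side, its y axis to the side that carries the stay, z up
- lid (a joint): angle of the clear, aluminium-edged lid (212 x 212 x 8 mm, 0.25 kg): 0 shut (level), grows as its front edge rises about the rear hinge; 1.047 rad (60 degrees) is the highest, reached with the stay straight, so the raised lid still leans over the box. The hinge is stiff (friction about 0.42 N m, 1 to 3 N at the bar): the lid stays wherever it is let go
- lid_hinge (a point): middle of the lid's hinge axis, which runs along the box's y: 106 mm behind the box's centre and 84 mm above its underside
- lid_bar (a point): middle of the lid's black pull bar, a round bar 12 mm thick and 100 mm long along the box's y, carried by two 10 mm arms at its ends 50 mm beyond the lid's front edge in the lid's plane: 262 mm from the hinge axis. It turns with the lid; 90 mm are clear between its arms
- knee (a joint): fold angle of the stay's knee: 0 folded (lid shut), 2.674 rad when the two links are straight in line, 2.87 at its stop past straight. Past straight the stay props the lid and is locked; below 2.674 it is unlocked and folds towards the front of the box. It keeps the lid from being lowered while locked
- knee_knob (a point): a point on the red knee knob, a round peg 14 mm thick along the box's y which sticks out from the stay on the box's y side, from 118 to 185 mm from the box's middle plane (the last 5 mm is a flange 24 mm across); the point lies on the peg's axis 150 mm from the middle plane. It swings in a circle of 74 mm about stay_foot in the box's x-z plane; 2 to 8 N move it when the lid is at least three quarters raised
- stay_foot (a point): point on the axis of the stay's lower pivot, taken 150 mm from the box's middle plane, 9 mm in front of the box's centre and 50 mm above its underside. With the stay straight the lower link leans 0.379 rad from vertical towards the hinge side, at the stop about 0.1 rad more. Lower and upper links are both 74 mm long; the upper one is pinned to the lid 120 mm from the hinge axis
- box_spacer: loose orange spacer inside the box, block 120 (x) x 56 (y) x 36 mm (z), about 0.16 kg, lying on the two dishes; origin at the centre of its underside
- pile_spacer: identical loose orange spacer 120 x 56 x 36 mm, lying on the fixed black board (170 x 84 mm, top 12 mm above the worktop): the start of the spacer pile; origin at the centre of its underside
- dish_a: loose petri dish, 62 mm across, 15 mm high, on the floor of the box under the spacer; origin at the centre of its base
- dish_b: the other petri dish, same size, beside it under the same spacer; origin at the centre of its base
- mint_bottle: clear glass bottle with a mint-green cap, 70 mm across, 142 mm tall, loose; origin at the centre of its base. A bystander: leave alone
- wash_bottle: plastic wash bottle with a red spout, 62x107x183 mm, loose; origin at the centre of its base. A bystander: leave alone
- film_roll: roll of clear film standing on end, 64 mm across, 50 mm tall, loose; origin at the centre of its base. A bystander: leave alone
Mind the look-alikes: they are no part of the job. What is shaped like the pile_spacer but purple or turquoise is not meant.

How it is judged (in metres and radians):
On the way, in this order (a step that is already met when the one before it is completed fails the run):
1. the lid is up and the stay is locked past straight (value of joint knee above 2.734 rad and value of joint lid above 0.98 rad), for 0.2 s.
2. with the stay still locked, the spacer lies released on the pile (all of step 1 and horizontal distance between box_spacer and pile_spacer below 0.02 m and z of box_spacer in the frame of pile_spacer between 0.03 and 0.042 m and angle between the x axis of box_spacer and the x axis of pile_spacer, either way round below 0.21 rad and angle between box_spacer's own z axis and vertical below 0.1 rad and linear speed of box_spacer below 0.02 m/s and contact force between the fingers and box_spacer below 0.1 N), for 0.2 s.
3. the stay's knee is broken while the lid is still up (value of joint knee below 2.524 rad and value of joint lid above 0.5 rad), for 0.1 s.
At the end, for the whole second after the job is handed in: The lid is shut (within 0.05 rad); the spacer from the box lies released and at rest, flat on the other spacer (centres within 20 mm, turned less than 12 degrees, end for end allowed), which has moved less than 30 mm; both dishes lie flat on the floor of the box (value of joint lid below 0.05 rad and horizontal distance between box_spacer and pile_spacer below 0.02 m and z of box_spacer in the frame of pile_spacer between 0.03 and 0.042 m and angle between the x axis of box_spacer and the x axis of pile_spacer, either way round below 0.21 rad and angle between box_spacer's own z axis and vertical below 0.1 rad and linear speed of box_spacer below 0.02 m/s and contact force between the fingers and box_spacer below 0.1 N and x of dish_a in the frame of storage_box between -0.1 and 0.1 m and y of dish_a in the frame of storage_box between -0.1 and 0.1 m and angle between each of dish_a, dish_b's own z axis and vertical below 0.15 rad and height (world z) of each of dish_a, dish_b below 0.02 m and x of dish_b in the frame of storage_box between -0.1 and 0.1 m and y of dish_b in the frame of storage_box between -0.1 and 0.1 m and distance of pile_spacer from where it was at the start of the episode below 0.03 m); the robot touches nothing.
It fails at once if the lid slams (closes faster than 2.5 rad/s) (velocity of joint lid below -2.5 rad/s).
It fails at once if the mint bottle is moved by more than 30 mm or tipped (distance of mint_bottle from where it was at the start of the episode above 0.03 m or angle between mint_bottle's own z axis and vertical above 0.3 rad).
It fails at once if the wash bottle is moved by more than 30 mm or tipped (distance of wash_bottle from where it was at the start of the episode above 0.03 m or angle between wash_bottle's own z axis and vertical above 0.3 rad).
It fails at once if the film roll is moved by more than 30 mm or tipped (distance of film_roll from where it was at the start of the episode above 0.03 m or angle between film_roll's own z axis and vertical above 0.3 rad).
It also fails if it takes over 72 s, if anything falls off the work surface, if the arm or the gripper's body presses on something with over 40 N, if the wrist force passes 120 N, or if a joint passes its speed limit or range.

### The arm

A 6-joint arm with a two-finger parallel gripper is mounted at the origin on the work surface; the furniture and walls round the work are solid. World frame = base frame: x ahead of the robot, y to its left, z up, the work surface at z = 0. Lengths are in m, angles in degrees, forces in N, time in s.
With the tool pointing down it reaches from about 0.3 to 0.75 m from the base axis. Payload 8.5 kg.
Tool frame: the origin (TCP) lies on the centre line of the jaws, within the pads' length; the fingertips stand 17 mm ahead of it and the grasp point (between the pads) lies 2 mm behind it (env.tcp_to_tips is the distance from the TCP to the fingertips, in m); z points along the fingers, y is the line along which they close (so a half turn about z gives the same grasp; the last joint's range is limited). The gripper opens to 85 mm and grips with 20 to 120 N. Pads are 22 mm wide; open, the fingers measure 114 mm over their backs; the gripper's body (76 mm by 85 mm) begins 54 mm behind the grasp point. The pads swing forward as they close: fully open they stand 13 mm farther back than shut.
Start: joints at [-87.508, 21.807, 74.336, -0, 83.858, -12.336], TCP at [0.141, -0.532, 0.248] pointing down, gripper open.
Joint ranges: [-178.18, 178.18], [-50.72, 133.34], [12.68, 142.11], [-81.47, 261.47], [9.98, 163.14], [-165.26, 165.26]. Speed limits (degrees/s): [136.94, 136.94, 180, 180, 180, 180].

### API

Orientations are given as a 3x3 rotation matrix whose columns are the frame's x, y, z axes.
In Python, from rig import env gives the robot as it stands. The module is installed in compiled form; this text tells all that it offers.
- The arm moves only by the shell command python3 -m pendant 'ROWS' [FORCE]. ROWS is JSON, a list of rows, each a list of 7 numbers: the opening, from 0 (shut) to 1 (fully open), then the shift along the tool's x, y, z in m, then the turn, a rotation vector about the tool's x, y, z in rad. A call has 1 to 5 rows; each row is the pose to reach, as a shift and turn from the pose commanded when the call began, along the tool's axes at that moment; what a row does not reach only later rows make up. A row lasts 1/8 s, in which the tool goes at most 62.5 mm and 10.7 degrees, less where a joint would pass 70% of its speed; a pose out of reach is approached as far as the arm can. A call with a gripper value outside its range is refused whole. The fingers move at their own pace and stop on an object; FORCE is the grip in N (left out, the last holds). Time passes only in rows, so rows that repeat a pose let the fingers close. It gives the time, the measured TCP pose, the force, the opening and the grip force at its end, in the units of the state.
- env.observe(): the state, without advancing time (a new reading comes with each control period).
- env.get_image(name): name is "side" or "top"; returns a dict with "image" (384x512x3 uint8, blue, green, red), "fx", "fy", "cx", "cy" (pixels), "pose" (4x4, takes a point from camera to world coordinates). Camera axes: x right, y up, looking along -z (the intrinsics and any distortion apply to the point x, -y, -z); pixel columns grow to the right and rows downward; lengths in m; the calibration is good to about 2 mm. A picture is of the moment at which its call begins. There is no depth.
- env.close_job(): hands the job in; it is judged then, once.
Trained networks look in the newest picture that a camera, given by its name, has taken for a name from the list of things; names that differ only in an ending like _2 or _b are one class to them, and where a whole thing is asked for, a point or a joint stands for the part that bears it (a point fixed in the world has none). Each returns a list of dicts, best first, with "conf" (0 to 1); they miss things now and then, are a little off and sometimes report something else, mostly with a low value. They report only what shows in the picture. A call takes as long as a camera call. They do not tell look-alikes from the thing itself.
- env.find_in(camera, thing): "bbox" ([centre column, centre row, width, height] in pixels, round what is visible of it).
- env.trace(camera, thing): "mask" (384x512 bool, what is visible of it) and "bbox" ([centre column, centre row, width, height] in pixels, round what is visible of it).
- env.tip_of(camera, thing): "centre" ([column, row] in pixels: a listed point, or the origin of a listed thing).
The state is a dict: "time_s": time; "q": joint angles; "qvel": joint speeds; "joint_efforts": joint torques, N m; "position": TCP position; "tool_rot": TCP orientation; "ft_force": force on the tool from outside, world axes, zero at the start; "wrist_torque": the same for the moment, N m; "grip_width": finger opening in m; "gripper_force": force on a finger pad.
Only numpy, scipy, OpenCV 4.12 (cv2) and the standard library are available. Lean on these libraries where they do the work, as an engineer would, in place of code of your own. Each camera call takes 0.05 s, during which the arm holds its last target. There are 200 camera calls.

## Working session

There is one attempt and no reset: what is moved stays moved. The work goes in short steps, Python scripts to look and compute and a shell command to move; the robot and the scene stay as the last step left them, time stands still between calls to the robot, and variables do not carry over. Pictures are saved under pics/ and viewed, at most 13 in all, crops included, and the job is handed in when it is done.

```bash
mkdir -p pics
cat > h.py <<'E'
import numpy as np, cv2
from rig import env
def im(n,f=None):
    d=env.get_image(n)
    if f: cv2.imwrite('pics/'+f,d['image'])
    return d
def ray(d,p):
    P=np.array(d['pose']); x=np.array([(p[0]-d['cx'])/d['fx'],-(p[1]-d['cy'])/d['fy'],-1.])
    return P[:3,3],P[:3,:3]@x/np.linalg.norm(x)
def atz(d,p,z):
    o,v=ray(d,p); return o+v*(z-o[2])/v[2]
def tri(d1,p1,d2,p2):
    o1,v1=ray(d1,p1);o2,v2=ray(d2,p2)
    s=np.linalg.lstsq(np.c_[v1,-v2],o2-o1,rcond=None)[0]
    a=o1+s[0]*v1;b=o2+s[1]*v2
    return (a+b)/2,np.linalg.norm(a-b)
def proj(d,X):
    P=np.array(d['pose']); c=P[:3,:3].T@(np.array(X)-P[:3,3])
    return np.array([d['cx']+d['fx']*c[0]/-c[2], d['cy']-d['fy']*c[1]/-c[2]])
E
python3 - <<'E'
from h import *
np.set_printoptions(precision=3,suppress=True)
A=im('side','s0.png');B=im('top','t0.png')
for d in(A,B): print({k:d[k] for k in d if k not in('image','pose')}, np.array(d['pose'])[:3])
for t in ['storage_box','lid_hinge','lid_bar','knee_knob','stay_foot','box_spacer','pile_spacer','dish_a','mint_bottle','wash_bottle','film_roll']:
    r=[[(np.round(x['centre']).tolist(),round(x['conf'],2)) for x in env.tip_of(c,t)][:4] for c in('side','top')]
    print(t,r)
    if r[0] and r[1]: print('   ',*tri(A,r[0][0][0],B,r[1][0][0]))
E
cd pics; python3 -c "
import cv2,numpy as np
cv2.imwrite('c0.png',np.vstack([cv2.imread('s0.png'),cv2.imread('t0.png')])[:, :])"
```

```text
{'fx': 446.6689861632455, 'fy': 446.6689861632455, 'cx': 255.88558913261116, 'cy': 193.84705126886305} [[ 0.877  0.242 -0.416 -0.199]
 [-0.481  0.458 -0.748 -1.244]
 [ 0.01   0.855  0.518  0.947]]
{'fx': 383.729171027572, 'fy': 383.729171027572, 'cx': 256.20436220257034, 'cy': 191.7484787962362} [[-0.021  0.984 -0.177  0.28 ]
 [-1.    -0.022 -0.005  0.033]
 [-0.009  0.177  0.984  1.341]]
storage_box [[([278.0, 202.0], 0.93)], [([260.0, 166.0], 0.65)]]
    [0.612 0.025 0.002] 0.007267954166036088
lid_hinge [[([300.0, 177.0], 0.84)], [([258.0, 135.0], 0.81)]]
    [0.704 0.028 0.088] 0.004895378447903649
lid_bar [[], [([263.0, 206.0], 0.76)]]
knee_knob [[], [([214.0, 189.0], 0.7), ([216.0, 165.0], 0.59)]]
stay_foot [[], [([216.0, 165.0], 0.78)]]
box_spacer [[], []]
pile_spacer [[([273.0, 240.0], 0.74), ([318.0, 224.0], 0.59), ([157.0, 183.0], 0.57), ([217.0, 224.0], 0.36)], [([319.0, 151.0], 0.96), ([318.0, 207.0], 0.94), ([154.0, 277.0], 0.78), ([184.0, 192.0], 0.6)]]
    [ 0.576 -0.16  -0.01 ] 0.18662401671595225
dish_a [[([305.0, 176.0], 0.49)], [([216.0, 167.0], 0.24)]]
    [0.691 0.131 0.035] 0.19040797220687122
mint_bottle [[([318.0, 262.0], 0.58)], [([360.0, 186.0], 0.58)]]
    [ 0.541 -0.335 -0.014] 0.008267794440175323
wash_bottle [[([361.0, 233.0], 0.57)], [([343.0, 124.0], 0.81)]]
    [ 0.769 -0.285 -0.005] 0.0016934286314073139
film_roll [[], [([190.0, 133.0], 0.54)]]
```

View pics/s0.png

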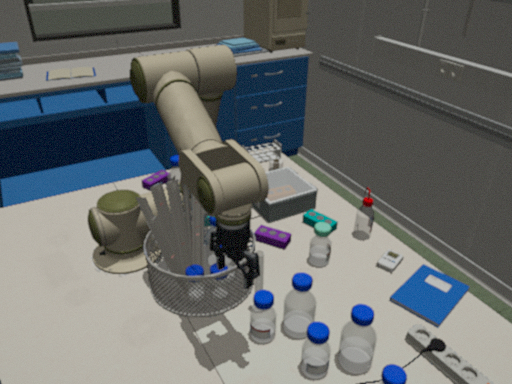

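View pics/t0.png

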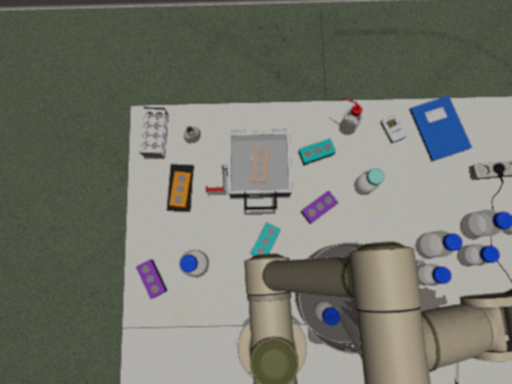

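The side view shows the box at about (285,193) with the arm hiding the pile. The top view shows these spacer-like things: turquoise (317,152) and (265,240), purple (319,207) and (151,279), orange on the black board (180,188), and the orange one under the lid (260,165). The orange pair is what's wanted, so I'll check it in a close crop.

Run:
```python
from h import *
np.set_printoptions(precision=4,suppress=True)
B=im('top');I=B['image']
c=cv2.resize(I[120:220,160:300],None,fx=5.7,fy=5.7,interpolation=cv2.INTER_CUBIC);cv2.imwrite('pics/c1.png',c)
hsv=cv2.cvtColor(I,cv2.COLOR_BGR2HSV)
m=cv2.inRange(hsv,(8,150,120),(25,255,255)); m[:, :160]=0;m[:,205:]=0;m[:150]=0;m[220:]=0
cn=max(cv2.findContours(m,0,1)[0],key=cv2.contourArea);r=cv2.minAreaRect(cn);print('pile',r)
bp=cv2.boxPoints(r);print(np.array([atz(B,p,.048) for p in bp]))
print('centre',atz(B,r[0],.048))
# black board
g=I.max(2);m2=(g<60).astype(np.uint8);m2[:,:160]=0;m2[:,200:]=0;m2[:160]=0;m2[216:]=0
m2|=(m>0).astype(np.uint8)
cn=max(cv2.findContours(m2,0,1)[0],key=cv2.contourArea);r=cv2.minAreaRect(cn);print('board',r,atz(B,r[0],.012))
# lid mask
for t in('storage_box','lid_bar','knee_knob'):
    for x in env.trace('top',t)[:2]:
        mm=x['mask'].astype(np.uint8);r=cv2.minAreaRect(cv2.findNonZero(mm));print(t,x['conf'],r,x['bbox'])
red=cv2.inRange(hsv,(0,150,100),(6,255,255))|cv2.inRange(hsv,(172,150,100),(180,255,255));red[:,:195]=0;red[:,240:]=0
p=cv2.findNonZero(red);print('red',p.min(0),p.max(0),p.mean(0))
for X in([.6,0,0],[.6,.2,0]):print(proj(B,X))
```

```text
pile ((179.5108184814453, 188.76486206054688), (16.428058624267578, 34.831642150878906), 8.972626686096191)
[[0.475  0.3386 0.048 ]
 [0.595  0.3221 0.048 ]
 [0.5846 0.2658 0.048 ]
 [0.4649 0.2831 0.048 ]]
centre [0.5294 0.3025 0.048 ]
board ((179.84860229492188, 187.751220703125), (21.433307647705078, 45.2801628112793), 4.513988018035889) [0.54   0.3088 0.012 ]
storage_box 0.94 ((248.5, 169.0), (82.0, 85.0), 90.0) [247.6, 168.4, 86.6, 83.1]
lid_bar 0.8 ((259.54156494140625, 170.32862854003906), (77.70720672607422, 64.91506958007812), 88.69805145263672) [260.2, 169.6, 65.7, 78.4]
knee_knob 0.67 ((217.49703979492188, 187.43917846679688), (11.8207426071167, 21.571495056152344), 60.64224624633789) [215.7, 186.2, 22.6, 14.4]
red [[206 188]] [[222 190]] [[214.     188.9592]]
[266.7832 170.0231]
[211.0581 171.2729]
```

View pics/c1.png

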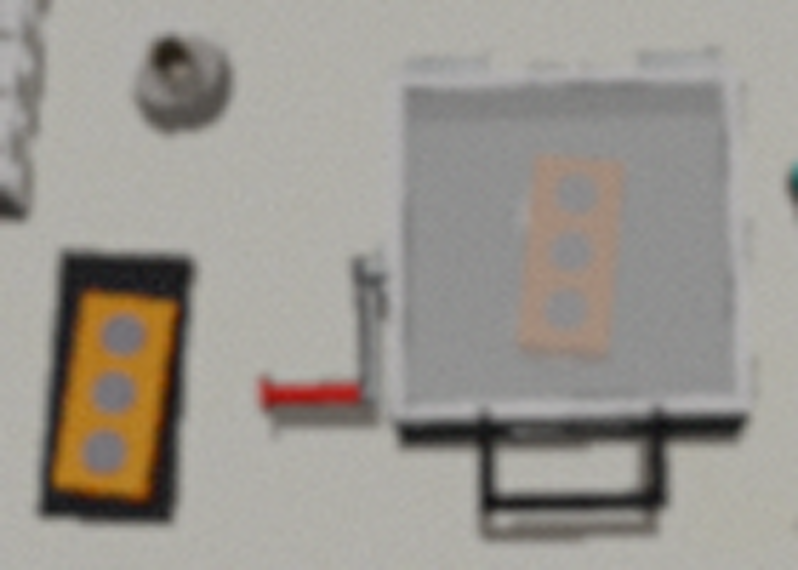

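The crop confirms the orange pair: pile spacer on the black board at (115,395) in the crop, box spacer under the lid at (572,252). The red knob lies in front of the stay at (310,393) and the bar is at (572,502). The box is nearly square to the world axes.

```bash
cat >> h.py <<'E'
from scipy.spatial.transform import Rotation as R
np.set_printoptions(precision=4,suppress=True)
def go(p,Rm,s=None):
    s=s or env.observe(); R0=np.array(s['tool_rot'])
    print('rel',R0.T@(np.array(p)-np.array(s['position'])),R.from_matrix(R0.T@Rm).as_rotvec())
def rot(ydeg,tilt=0):
    """tool with x axis toward yaw ydeg, pointing down, tilted so fingers point forward (along yaw 0) by tilt"""
    return R.from_euler('z',ydeg,degrees=True).as_matrix()@R.from_euler('y',-tilt,degrees=True).as_matrix()@np.diag([1.,-1,-1])
E
python3 - <<'E'
from h import *
s=env.observe();print(np.array(s['tool_rot']),s['position'])
B=im('top')
k=lambda x,y:(160+x/5.7,120+y/5.7)
for n,p,z in [('hinge',(258,135),.084),('bar',(263,206),.084),('barL',k(485,503),.084),('barR',k(660,500),.084),('knob0',(206.5,189),.0565),('knob1',(222,189),.0565),
 ('foot',(216,165),.05),('lidFL',k(395,416),.088),('lidFR',k(748,410),.088),('lidRL',k(400,82),.088),('lidRR',k(726,76),.088),
 ('spRL',k(537,157),.057),('spRR',k(623,160),.057),('spFR',k(606,356),.057),('spFL',k(520,350),.057)]:
    print(n,atz(B,p,z))
A=im('side');print(proj(A,[0,0,0]),proj(B,[0,0,0]),proj(A,[.14,-.53,.25]),atz(B,(345,295),.15),atz(A,(200,225),.15))
p=np.array([.44,.026,.30])
for y in(90,-90): go(p,rot(y),s)
E
```

```text
[[ 0.9667  0.2559  0.    ]
 [ 0.2559 -0.9667 -0.    ]
 [-0.      0.     -1.    ]] [ 0.1407 -0.5317  0.2483]
hinge [0.7035 0.0289 0.084 ]
bar [0.4582 0.0177 0.084 ]
barL [0.452  0.0771 0.084 ]
barR [ 0.4516 -0.0243  0.084 ]
knob0 [0.5249 0.2085 0.0565]
knob1 [0.5237 0.1557 0.0565]
foot [0.61   0.1766 0.05  ]
lidFL [0.5037 0.1285 0.088 ]
lidFR [ 0.5026 -0.0769  0.088 ]
lidRL [0.7066 0.1238 0.088 ]
lidRR [ 0.7057 -0.0713  0.088 ]
spRL [0.6675 0.043  0.057 ]
spRR [ 0.6644 -0.0093  0.057 ]
spFR [0.5429 0.0041 0.057 ]
spFL [0.5477 0.0556 0.057 ]
[127.3554 250.9898] [271.47   346.6187] [233.1589 274.7375] [ 0.1738 -0.221   0.15  ] [ 0.1992 -0.1749  0.15  ]
rel [ 0.432  -0.4625 -0.0517] [ 0.     0.    -1.312]
rel [ 0.432  -0.4625 -0.0517] [ 0.     -0.      1.8296]
```

Run:
```python
from h import *
s=env.observe()
for p,y in (((.20,-.51,.30),30),((.34,-.44,.31),45),((.44,-.25,.31),68),((.442,-.10,.30),90),((.452,.026,.20),90)): go(p,rot(y),s)
```

```text
rel [ 0.0628 -0.0058 -0.0517] [-0.     -0.     -0.2648]
rel [ 0.2161 -0.0376 -0.0617] [-0.     -0.     -0.5266]
rel [ 0.3614 -0.1957 -0.0617] [ 0.    -0.    -0.928]
rel [ 0.4017 -0.3402 -0.0517] [ 0.    -0.    -1.312]
rel [ 0.4436 -0.4594  0.0483] [ 0.    -0.    -1.312]
```

```bash
python3 -m pendant '[[0.4,0.03,-0.002,-0.045,0,0,-0.15],[0.4,0.085,-0.01,-0.06,0,0,-0.3],[0.4,0.14,-0.02,-0.062,0,0,-0.4],[0.4,0.19,-0.03,-0.062,0,0,-0.5],[0.4,0.216,-0.038,-0.062,0,0,-0.527]]'
python3 - <<'E'
from h import *
s=env.observe();print(s['position'],s['grip_width'])
for p,y in (((.40,-.34,.31),57),((.44,-.25,.31),68),((.45,-.13,.30),82),((.452,.026,.25),90)): go(p,rot(y),s)
E
```

```text
time_s: 2.12
position: [0.3418, -0.4383, 0.3104]
tool_rot: [[0.704, 0.71, 0.0], [0.71, -0.704, 0.0], [0.0, 0.0, -1.0]]
ft_force: [-0.2, -0.9, 0.2]
grip_width: 0.0342
gripper_force: 0.0
[ 0.3418 -0.4383  0.3104] 0.03421804572733005
rel [ 0.1108 -0.0279  0.0004] [ 0.0002 -0.0002 -0.2052]
rel [ 0.2029 -0.0629  0.0004] [ 0.0002 -0.0002 -0.3972]
rel [ 0.2951 -0.1403  0.0104] [ 0.0003 -0.0001 -0.6416]
rel [ 0.4073 -0.2487  0.0604] [ 0.0003 -0.0001 -0.7812]
```

```bash
python3 -m pendant '[[0.4,0.055,-0.014,0,0,0,-0.1],[0.4,0.11,-0.028,0,0,0,-0.205],[0.4,0.157,-0.045,0,0,0,-0.3],[0.4,0.203,-0.063,0,0,0,-0.397],[0.4,0.25,-0.1,0.005,0,0,-0.52]]' >/dev/null
python3 - <<'E'
from h import *
s=env.observe();print(s['position'],s['grip_width'])
for p,y in (((.45,-.08,.28),90),((.452,.026,.25),90),((.452,.026,.16),90)): go(p,rot(y),s)
E
```

```text
[ 0.4465 -0.1909  0.3052] 0.03430537398127199
rel [ 0.1081 -0.0254  0.0252] [ 0.0007  0.0002 -0.2616]
rel [ 0.211  -0.0509  0.0552] [ 0.0007  0.0002 -0.2616]
rel [ 0.211  -0.0509  0.1452] [ 0.0007  0.0002 -0.2616]
```

```bash
python3 -m pendant '[[0.4,0.054,-0.013,0.012,0,0,-0.13],[0.4,0.108,-0.025,0.025,0,0,-0.262],[0.4,0.16,-0.038,0.045,0,0,-0.262],[0.4,0.211,-0.051,0.08,0,0,-0.262],[0.4,0.211,-0.051,0.135,0,0,-0.262]]' >/dev/null
python3 - <<'E'
from h import *
s=env.observe();print(s['position'],s['grip_width'],s['time_s'])
A=im('side');B=im('top','t2.png')
cv2.imwrite('pics/c2.png',np.hstack([cv2.resize(A['image'][130:260,200:330],(400,400)),cv2.resize(B['image'][110:240,180:310],(400,400))]))
for p,y in (((.452,.026,.085),90),): go(p,rot(y),s)
for t in('lid_bar','lid_hinge'): print([(x['centre'],x['conf']) for x in env.tip_of('side',t)])
print(proj(A,[.452,.026,.084]),proj(A,[.452,.076,.084]),proj(A,[.452,-.024,.084]))
E
```

```text
[0.4523 0.0276 0.1704] 0.034179598036819255 3.375
rel [-0.0016 -0.0006  0.0854] [0.0043 0.0005 0.0016]
[]
[([302.4, 177.2], 0.93)]
[243.0492 193.6886] [237.0349 187.6874] [249.3394 199.9652]
```

View pics/c2.png

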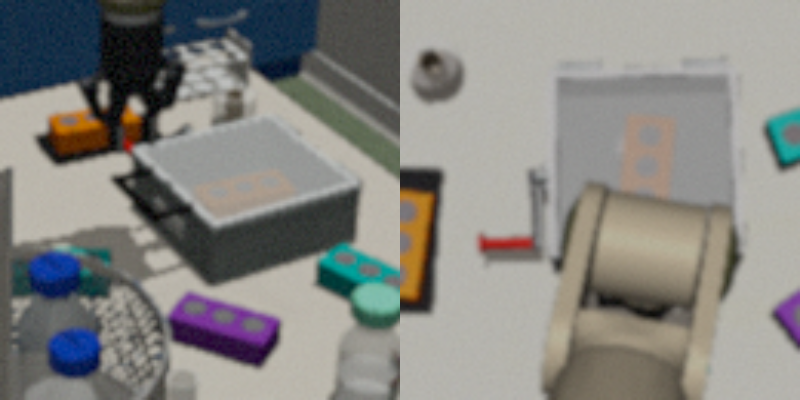

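The side crop shows the bar from about (115,180) to (155,215), which matches my projection of it. The gripper is above it, so I'll descend and close.

```bash
python3 -m pendant '[[0.4,-0.001,0,0.03,0.004,0,0],[0.4,-0.001,0,0.06,0.004,0,0],[0.4,-0.001,0,0.084,0.004,0,0],[0.05,-0.001,0,0.084,0.004,0,0],[0.05,-0.001,0,0.084,0.004,0,0]]' 30
python3 -m pendant '[[0.05,0,0,0,0,0,0],[0.05,0,0,0,0,0,0]]' 30
```

```text
time_s: 4.2
position: [0.4529, 0.0231, 0.088]
tool_rot: [[0.003, 1.0, -0.001], [1.0, -0.003, -0.001], [-0.001, -0.001, -1.0]]
ft_force: [0.2, -3.8, -3.3]
grip_width: 0.0109
gripper_force: 29.3
time_s: 4.45
position: [0.4529, 0.0232, 0.0877]
tool_rot: [[0.003, 1.0, -0.001], [1.0, -0.003, -0.002], [-0.002, -0.001, -1.0]]
ft_force: [-1.2, -6.8, 6.8]
grip_width: 0.0108
gripper_force: 30.1
```

```bash
python3 -m pendant '[[0.05,0,0.002,-0.034,0,0,0],[0.05,0,0.009,-0.068,0,0,0],[0.05,0,0.020,-0.1,0,0,0],[0.05,0,0.035,-0.131,0,0,0],[0.05,0,0.054,-0.1595,0,0,0]]' 20
```

```text
time_s: 5.08
position: [0.5047, 0.0236, 0.2468]
tool_rot: [[0.003, 1.0, -0.009], [1.0, -0.003, -0.001], [-0.001, -0.009, -1.0]]
ft_force: [-1.5, -4.9, -4.0]
grip_width: 0.0111
gripper_force: 27.4
```

```bash
python3 -m pendant '[[0.05,0,0.0216,-0.026,0,0,0],[0.05,0,0.0395,-0.041,0,0,0],[0.05,0,0.0576,-0.055,0,0,0],[0.05,0,0.068,-0.062,0,0,0],[0.05,0,0.068,-0.062,0,0,0]]' 20
python3 - <<'E'
from h import *
im('side','s3.png');B=im('top')
for c in('side','top'):
  for t in('knee_knob','lid_bar'): print(c,t,[(x['centre'],x['conf']) for x in env.tip_of(c,t)])
E
```

```text
time_s: 5.7
position: [0.5738, 0.0237, 0.3114]
tool_rot: [[0.003, 1.0, -0.002], [1.0, -0.003, -0.001], [-0.001, -0.002, -1.0]]
ft_force: [-11.1, -2.3, 20.2]
grip_width: 0.0107
gripper_force: 29.5
side knee_knob [([230.0, 173.4], 0.43), ([260.9, 161.0], 0.42)]
side lid_bar [([271.2, 135.7], 0.83)]
top knee_knob [([212.7, 162.9], 0.52)]
top lid_bar [([259.1, 152.5], 0.59)]
```

View pics/s3.png

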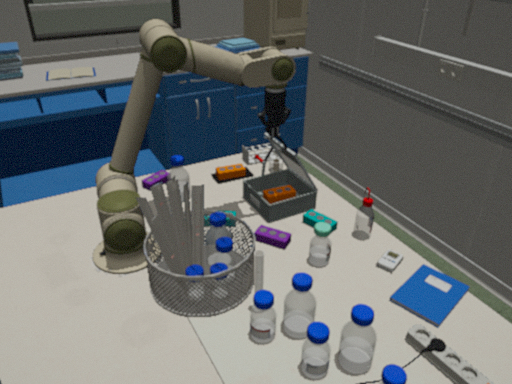

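```bash
python3 -m pendant '[[0.4,0,0,0,0,0,0],[0.4,0,0,0,0,0,0],[0.4,0,-0.004,-0.03,0,0,0],[0.4,0.03,-0.01,-0.045,0,0,0],[0.2,0.085,-0.02,-0.045,0,0,0]]'
python3 - <<'E'
from h import *
s=env.observe()
B=im('top');
for c in('side','top'):
  for t in('knee_knob','lid_bar'): print(c,t,[(x['centre'],x['conf']) for x in env.tip_of(c,t)])
hsv=cv2.cvtColor(B['image'],cv2.COLOR_BGR2HSV)
red=cv2.inRange(hsv,(0,150,100),(6,255,255))|cv2.inRange(hsv,(172,150,100),(180,255,255));red[:,:195]=0;red[:,240:]=0
p=cv2.findNonZero(red)
if p is not None: print('red',p.min(0),p.max(0),p.mean(0),atz(B,p.mean(0)[0],.119))
print(proj(B,[.627,.176,.119]))
for p,y in (((.57,.19,.34),90),((.575,.19,.25),90),((.585,.19,.125),90),): go(p,rot(y),s)
E
```

```text
time_s: 6.62
position: [0.5555, 0.1085, 0.3532]
tool_rot: [[0.006, 1.0, -0.002], [1.0, -0.006, 0.0], [0.0, -0.002, -1.0]]
ft_force: [0.5, 0.4, -0.6]
grip_width: 0.0179
gripper_force: 0.0
side knee_knob [([230.0, 173.4], 0.43), ([260.9, 161.0], 0.42)]
side lid_bar [([271.2, 135.7], 0.83)]
top knee_knob [([211.5, 161.3], 0.6)]
top lid_bar [([259.3, 151.1], 0.58)]
red [[202 158]] [[220 162]] [[210.375  159.8393]] [0.6102 0.1874 0.119 ]
[213.8416 154.8337]
rel [0.0816 0.014  0.0132] [-0.0023 -0.0002 -0.0058]
rel [0.0816 0.0192 0.1032] [-0.0023 -0.0002 -0.0058]
rel [0.0816 0.0295 0.2282] [-0.0023 -0.0002 -0.0058]
```

```bash
python3 -m pendant '[[0,0.055,0.005,0.02,0,0,0],[0,0.082,0.01,0.06,0,0,0],[0,0.082,0.01,0.12,0,0,0],[0,0.082,0.01,0.18,0,0,0],[0,0.082,0.01,0.238,0,0,0]]' 
python3 -m pendant '[[0,0,0.008,0,0,0,0],[0,0,0.016,0,0,0,0],[0,0,0.024,0,0,0,0],[0,0,0.032,0,0,0,0]]'
```

```text
time_s: 7.5
position: [0.5646, 0.1893, 0.1123]
tool_rot: [[0.005, 1.0, -0.004], [1.0, -0.005, -0.0], [-0.0, -0.004, -1.0]]
ft_force: [0.9, -0.2, -0.2]
grip_width: 0.0002
gripper_force: 0.0
time_s: 8.0
position: [0.5974, 0.1903, 0.116]
tool_rot: [[0.003, 1.0, -0.002], [1.0, -0.003, 0.0], [0.0, -0.002, -1.0]]
ft_force: [-3.2, -1.9, 1.9]
grip_width: -0.0002
gripper_force: 1.2
```

Contact at about 3 N. I'll keep pushing until it stops.

```bash
for i in 1 2 3; do :; done
python3 -m pendant '[[0,0,0.006,0,0,0,0],[0,0,0.012,0,0,0,0]]' | egrep 'pos|ft'
python3 -m pendant '[[0,0,0.005,0,0,0,0],[0,0,0.005,0,0,0,0]]' | egrep 'pos|ft'
python3 -m pendant '[[0,0,0.004,0,0,0,0],[0,0,0.004,0,0,0,0]]' | egrep 'pos|ft'
```

```text
position: [0.6087, 0.1905, 0.1141]
ft_force: [-1.6, -0.0, -0.9]
position: [0.613, 0.1905, 0.1137]
ft_force: [-3.4, 0.5, -0.5]
position: [0.6137, 0.1906, 0.1135]
ft_force: [-21.5, -2.9, 7.0]
```

```bash
python3 -m pendant '[[0,0,-0.02,0,0,0,0],[0,0,-0.06,-0.03,0,0,0],[0.6,0,-0.09,-0.09,0,0,0],[1,-0.03,-0.12,-0.15,0,0,0],[1,-0.06,-0.14,-0.19,0,0,0]]' | egrep 'time|pos|ft'
python3 - <<'E'
from h import *
s=env.observe();print(s['q'])
A=im('side');B=im('top')
b=proj(A,[.6,.03,.1]).astype(int)
cv2.imwrite('pics/c4.png',np.hstack([cv2.resize(A['image'][120:230,200:330],None,fx=3.3,fy=3.3)[:363],cv2.resize(B['image'][110:220,180:310],None,fx=3.3,fy=3.3)]))
for c in('side','top'):
  for t in('knee_knob','lid_bar','box_spacer'): print(c,t,[(x['centre'],x['conf']) for x in env.tip_of(c,t)])
for p,y,t in (((.50,.025,.25),-6,30),((.50,.025,.25),174,-30)): go(p,rot(y,t),s)
E
```

```text
time_s: 9.38
position: [0.4799, 0.1339, 0.3022]
ft_force: [0.7, -0.7, 0.5]
[ 1.942  14.5478 76.1485  0.0098 89.3662  2.0309]
side knee_knob [([263.2, 160.4], 0.53)]
side lid_bar [([275.4, 131.5], 0.61)]
side box_spacer [([276.5, 196.8], 0.93)]
top knee_knob [([259.0, 147.5], 0.35)]
top lid_bar [([260.5, 146.7], 0.67)]
top box_spacer [([260.7, 169.4], 0.72)]
rel [-0.1089  0.0203  0.0522] [-0.4381  0.3951  1.6315]
rel [-0.1089  0.0203  0.0522] [-0.3843 -0.4262 -1.4312]
```

View pics/c4.png

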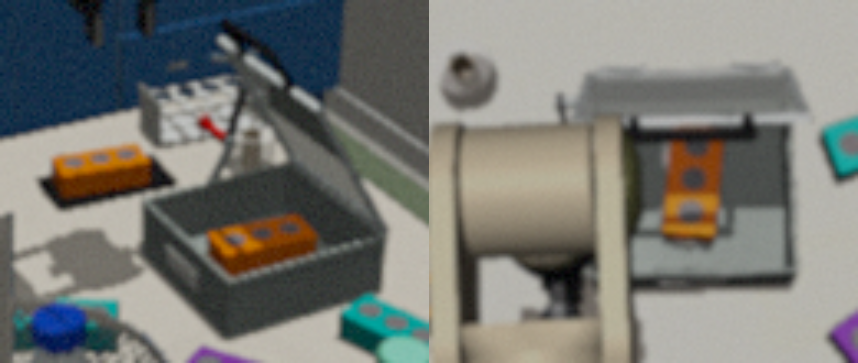

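The stay looks locked: the red knob at (210,125) in the left part has passed behind the straight line and the lid is up. The spacer sits at (262,242) in the left part, and the pile is clear.

```bash
python3 -m pendant '[[1,-0.02,0.005,0.01,-0.07,-0.078,-0.26],[1,-0.045,0.01,0.02,-0.14,-0.155,-0.52],[1,-0.07,0.015,0.03,-0.21,-0.235,-0.79],[1,-0.09,0.018,0.04,-0.28,-0.31,-1.04],[1,-0.108,0.02,0.05,-0.34,-0.38,-1.28]]' | egrep 'time|pos|ft'
python3 - <<'E'
from h import *
A=im('side');B=im('top')
def best(t): 
    a=env.tip_of('side',t);b=env.tip_of('top',t)
    return tri(A,a[0]['centre'],B,b[0]['centre']) if a and b else (a,b)
for t in('box_spacer','lid_bar'): print(t,*best(t))
I=A['image'];hsv=cv2.cvtColor(I,cv2.COLOR_BGR2HSV)
m=cv2.inRange(hsv,(4,150,60),(25,255,255))
for c in cv2.findContours(m,0,1)[0]:
    if cv2.contourArea(c)>60: print('side',cv2.boundingRect(c),cv2.approxPolyDP(c,2.5,True)[:,0].tolist())
def quad(c,yaw,z):
    r=R.from_euler('z',yaw,degrees=True).as_matrix()
    return [proj(A,np.array(c)+r@np.array([a*.06,b*.028,k])).round(1).tolist() for k in(z,z+.036) for a,b in((-1,-1),(1,-1),(1,1),(-1,1))]
print(quad([.6056,.0234,0],-6,.021));print(quad([.5294,.3025,0],-8,.012))
s=env.observe()
print(s['q'])
for p,y,t in (((.5456,.0234,.145),174,-30),((.6056,.0234,.041),174,-30)): go(p,rot(y,t),s)
E
```

```text
time_s: 10.4
position: [0.5002, 0.0259, 0.2485]
ft_force: [0.0, -0.5, -0.5]
box_spacer [0.6103 0.0325 0.0158] 0.007918825177861155
lid_bar [0.5855 0.0251 0.3166] 0.004726500385119129
side (263, 185, 33, 18) [[295, 190], [287, 185], [263, 191], [264, 197], [272, 202], [295, 195]]
side (216, 164, 30, 16) [[245, 168], [240, 164], [240, 168], [232, 165], [231, 170], [228, 166], [223, 167], [223, 171], [217, 168], [216, 174], [219, 179], [245, 174]]
[[267.0, 204.9], [294.9, 198.8], [288.6, 192.0], [261.3, 197.8], [267.2, 196.9], [295.4, 190.9], [289.0, 184.2], [261.4, 189.9]]
[[218.4, 179.7], [244.9, 175.1], [240.7, 169.4], [214.7, 173.8], [218.1, 172.3], [244.9, 167.8], [240.6, 162.2], [214.4, 166.4]]
[ -8.11    10.5218  92.7645  -5.7688  58.395  -55.9665]
rel [-0.0016  0.0161  0.1132] [-0.1532 -0.1709 -0.5637]
rel [-0.0122  0.044   0.2295] [-0.1532 -0.1709 -0.5637]
```

```bash
python3 -m pendant '[[1,0,0.004,0.02,-0.038,-0.043,-0.141],[1,0,0.008,0.05,-0.076,-0.085,-0.282],[1,-0.001,0.012,0.08,-0.115,-0.128,-0.423],[1,-0.0016,0.016,0.113,-0.153,-0.171,-0.564],[1,-0.0016,0.016,0.113,-0.153,-0.171,-0.564]]' | egrep 'time|pos|ft'
python3 - <<'E'
from h import *
s=env.observe(); print(s['q'],s['grip_width'])
for p,y,t in (((.6056,.0234,.041),174,-30),): go(p,rot(y,t),s)
E
```

```text
time_s: 11.32
position: [0.5446, 0.0231, 0.1432]
ft_force: [-0.3, -0.2, 0.4]
[-11.1998  19.6538 104.9203   5.9647  25.9311 -99.8406] 0.08512864173382505
rel [-0.002   0.0066  0.1188] [ 0.0005 -0.0049 -0.0008]
```

```bash
python3 -m pendant '[[1,-0.001,0.003,0.035,0,0,0],[1,-0.002,0.006,0.07,0,-0.005,0],[1,-0.002,0.0065,0.1,0,-0.005,0],[1,-0.002,0.0065,0.119,0,-0.005,0],[1,-0.002,0.0065,0.119,0,-0.005,0]]' | egrep 'time|pos|ft|rot'
python3 - <<'E'
from h import *
s=env.observe(); print(s['q'])
A=im('side','s5.png');B=im('top')
cv2.imwrite('pics/c5.png',np.hstack([cv2.resize(A['image'][120:230,210:340],None,fx=3,fy=3),cv2.resize(B['image'][110:220,200:330],None,fx=3,fy=3)]))
E
```

```text
time_s: 11.95
position: [0.6074, 0.0234, 0.0434]
tool_rot: [[-0.859, 0.105, 0.501], [0.091, 0.994, -0.052], [-0.504, 0.001, -0.864]]
ft_force: [0.6, -0.6, 0.8]
[  -9.703    34.2596  101.4195    7.7589   14.2272 -100.6761]
```

View pics/c5.png

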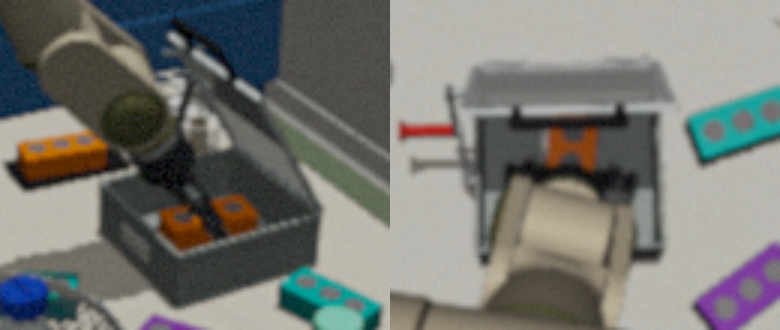

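The fingers straddle the middle of the spacer: left part at (210,215), right part at (570,145). The red knob is back behind the link. Closing now.

```bash
python3 -m pendant '[[0.5,0,0,0,0,0,0],[0.5,0,0,0,0,0,0],[0.5,0,0,0,0,0,0],[0.5,0,0,0,0,0,0]]' 50 | egrep 'time|pos|ft|gr'
python3 - <<'E'
from h import *
s=env.observe();p=np.array(s['position']);Rm=np.array(s['tool_rot'])
for d in((0,0,.02),(0,0,.045),(-.02,0,.075),(-.06,0,.095),(-.1,0,.12)): go(p+d,Rm,s)
E
```

```text
time_s: 12.55
position: [0.6067, 0.023, 0.0442]
ft_force: [-3.3, 1.1, 6.2]
grip_width: 0.0552
gripper_force: 53.6
rel [-0.0101 -0.     -0.0173] [0. 0. 0.]
rel [-0.0228 -0.     -0.0388] [0. 0. 0.]
rel [-0.0208 -0.0021 -0.0748] [0. 0. 0.]
rel [ 0.0034 -0.0063 -0.1121] [0. 0. 0.]
rel [ 0.0251 -0.0104 -0.1538] [0. 0. 0.]
```

```bash
python3 -m pendant '[[0.5,-0.010,0,-0.017,0,0,0],[0.5,-0.023,0,-0.039,0,0,0],[0.5,-0.021,-0.002,-0.075,0,0,0],[0.5,0.003,-0.006,-0.112,0,0,0],[0.5,0.025,-0.01,-0.154,0,0,0]]' 50 | egrep 'time|pos|ft|gr'
python3 - <<'E'
from h import *
s=env.observe();print(s['q'])
A=im('side');B=im('top')
cv2.imwrite('pics/c6.png',np.hstack([cv2.resize(A['image'][90:220,180:310],None,fx=3,fy=3),cv2.resize(B['image'][110:240,170:300],None,fx=3,fy=3)]))
for p in((.45,.08,.19),(.44,.17,.19),(.45,.25,.18),(.53,.3025,.16)): go(p,rot(172,-30),s)
E
```

```text
time_s: 13.18
position: [0.505, 0.0234, 0.1636]
ft_force: [0.0, -0.7, -1.4]
grip_width: 0.0549
gripper_force: 53.5
[ -12.3571   14.2346  109.2022    7.1499   26.6832 -102.005 ]
rel [ 0.039   0.0506 -0.0533] [0.0177 0.0037 0.0321]
rel [ 0.0556  0.1391 -0.063 ] [0.0177 0.0037 0.0321]
rel [ 0.0591  0.2197 -0.0536] [0.0177 0.0037 0.0321]
rel [0.005  0.2802 0.001 ] [0.0177 0.0037 0.0321]
```

View pics/c6.png

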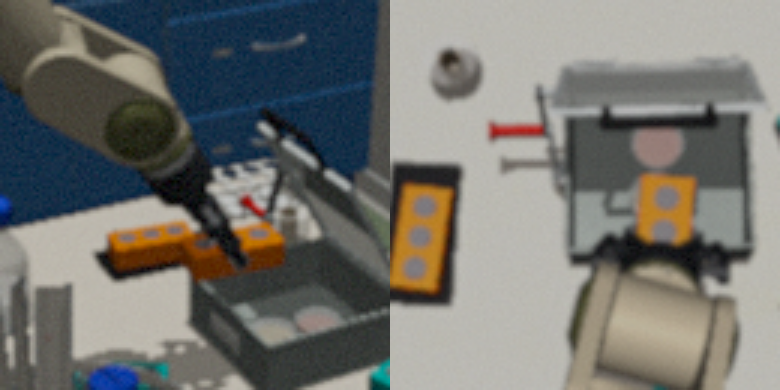

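The spacer hangs level in the fingers, both dishes lie in the box at (275,325) and (318,318), and the lid is still propped. Carrying it over to the pile now.

```bash
python3 -m pendant '[[0.5,0.039,0.05,-0.053,0.018,0.004,0.032],[0.5,0.047,0.095,-0.058,0.018,0.004,0.032],[0.5,0.055,0.145,-0.062,0.018,0.004,0.032],[0.5,0.058,0.195,-0.058,0.018,0.004,0.032],[0.5,0.058,0.225,-0.053,0.018,0.004,0.032]]' 50 | egrep 'time|pos|ft|gr'
python3 - <<'E'
from h import *
s=env.observe();print(s['q'])
for p in((.5,.28,.17),(.53,.3025,.13),): go(p,rot(172,-30),s)
E
```

```text
time_s: 13.9
position: [0.4532, 0.2573, 0.1793]
ft_force: [-0.9, 0.4, -2.5]
grip_width: 0.0554
gripper_force: 55.1
[ 23.5869  16.8171 101.4498 -25.0842  38.1786 -41.8857]
rel [-0.0328  0.0289  0.0297] [0.0006 0.0014 0.0018]
rel [-0.0358  0.0553  0.0776] [0.0006 0.0014 0.0018]
```

```bash
python3 -m pendant '[[0.5,-0.02,0.018,0.015,0,0.001,0.002],[0.5,-0.033,0.029,0.03,0,0.001,0.002],[0.5,-0.035,0.045,0.055,0,0.001,0.002],[0.5,-0.036,0.055,0.0776,0,0.001,0.002],[0.5,-0.036,0.055,0.0776,0,0.001,0.002]]' 50 | egrep 'time|pos|ft|gr|rot'
python3 - <<'E'
from h import *
s=env.observe()
A=im('side');B=im('top')
cv2.imwrite('pics/c7.png',np.hstack([cv2.resize(A['image'][110:210,180:280],None,fx=4,fy=4),cv2.resize(B['image'][140:240,130:230],None,fx=4,fy=4)]))
z=s['position'][2]-.0232
for c in ('side','top'):print([(x['centre'],round(x['conf'],2)) for x in env.tip_of(c,'pile_spacer')])
c=[.53,.3025,0]
def quad(D,c,yaw,z):
    r=R.from_euler('z',yaw,degrees=True).as_matrix()
    return [proj(D,np.array(c)+r@np.array([a*.06,b*.028,k])).round(1).tolist() for k in(z,z+.036) for a,b in((-1,-1),(1,-1),(1,1),(-1,1))]
def show(D,off,f):
    I=cv2.resize(D['image'],None,fx=4,fy=4)
    for q,col in ((quad(D,[s['position'][0],s['position'][1],0],-8,z),(255,0,255)),(quad(D,c,-8,.012),(255,255,0))):
        for i in range(8):
            a=np.array(q[i])*4;
            for j in ((i//4)*4+(i+1)%4,(i+4)%8): cv2.line(I,tuple(a.astype(int)),tuple((np.array(q[j])*4).astype(int)),col,1)
    return I[off[1]*4:off[1]*4+400,off[0]*4:off[0]*4+400]
cv2.imwrite('pics/c7.png',np.hstack([show(A,(180,100),0),show(B,(130,140),0)]))
E
```

```text
time_s: 14.52
position: [0.5304, 0.2996, 0.1285]
tool_rot: [[-0.859, 0.141, 0.493], [0.122, 0.99, -0.071], [-0.498, -0.001, -0.867]]
ft_force: [-0.8, -0.3, -2.4]
grip_width: 0.0553
gripper_force: 54.9
[([230.9, 173.4], 0.92), ([274.9, 241.7], 0.72), ([157.1, 180.8], 0.65), ([319.1, 224.9], 0.59), ([219.2, 224.3], 0.47)]
[([320.7, 153.6], 0.87), ([266.4, 244.1], 0.77), ([182.7, 193.1], 0.5)]
```

View pics/c7.png

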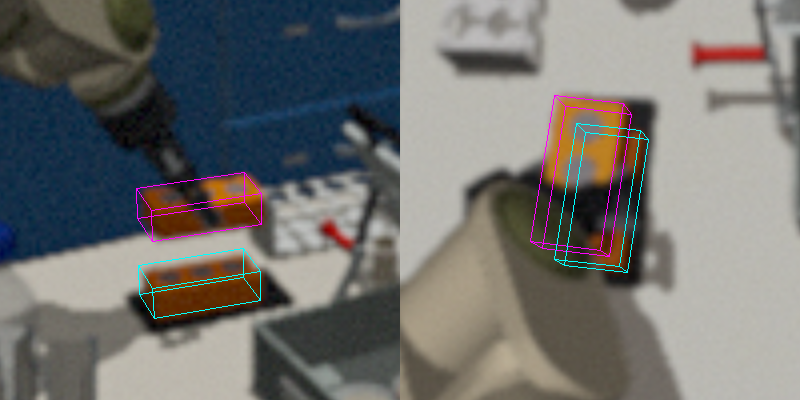

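Both wireframes match the picture: magenta is the held spacer at (200,205) and cyan the pile spacer at (200,285) in the left part. Lowering.

Run:
```python
from h import *
s=env.observe();p=np.array([.5298,.3022,0]);Rm=rot(172,-30)
for z in (.105,.085,.076,.072): go(p+[0,0,z],Rm,s)
```

```text
rel [0.0139 0.0026 0.0223] [-0.0001  0.0011 -0.0019]
rel [0.0239 0.0026 0.0396] [-0.0001  0.0011 -0.0019]
rel [0.0284 0.0026 0.0474] [-0.0001  0.0011 -0.0019]
rel [0.0304 0.0026 0.0508] [-0.0001  0.0011 -0.0019]
```

```bash
python3 -m pendant '[[0.5,0.014,0.0026,0.0223,0,0.001,-0.002],[0.5,0.024,0.0026,0.0396,0,0.001,-0.002],[0.5,0.0284,0.0026,0.0474,0,0.001,-0.002],[0.5,0.0284,0.0026,0.0474,0,0.001,-0.002]]' 50 | egrep 'time|pos|ft|gr'
python3 -m pendant '[[0.5,0.001,0,0.0017,0,0,0],[0.5,0.001,0,0.0017,0,0,0]]' 50 | egrep 'time|pos|ft|gr'
```

```text
time_s: 15.22
position: [0.53, 0.3023, 0.0754]
ft_force: [0.2, -0.3, -2.0]
grip_width: 0.0552
gripper_force: 55.2
time_s: 15.48
position: [0.5301, 0.3024, 0.0738]
ft_force: [-0.9, 0.1, -2.8]
grip_width: 0.0556
gripper_force: 55.2
```

```bash
python3 -m pendant '[[0.5,0.001,0,0.0017,0,0,0],[0.5,0.001,0,0.0017,0,0,0]]' 50 | egrep 'pos|ft'
python3 -m pendant '[[0.5,0.0005,0,0.0008,0,0,0],[0.5,0.0005,0,0.0008,0,0,0]]' 50 | egrep 'pos|ft'
```

```text
position: [0.5299, 0.3023, 0.0712]
ft_force: [0.6, -0.5, -1.1]
position: [0.53, 0.3024, 0.0707]
ft_force: [-3.7, -0.4, 3.4]
```

```bash
python3 -m pendant '[[0.75,0,0,0,0,0,0],[0.9,0,0,0,0,0,0],[0.9,0,0,0,0,0,0],[0.9,0,0,-0.02,0,0,0],[0.9,0,0,-0.06,0,0,0]]' | egrep 'time|pos|ft|gr'
python3 -m pendant '[[0.9,0,0,-0.05,0,0,0],[0.5,0,0,-0.1,0,0,0],[0.5,0,-0.02,-0.12,0,0,0]]' | egrep 'time|pos|ft|gr'
python3 - <<'E'
from h import *
s=env.observe();print(s['q'])
A=im('side');B=im('top')
def quad(D,c,yaw,z):
    r=R.from_euler('z',yaw,degrees=True).as_matrix()
    return [proj(D,np.array(c)+r@np.array([a*.06,b*.028,k])) for k in(z,z+.036) for a,b in((-1,-1),(1,-1),(1,1),(-1,1))]
def show(D,off,f):
    I=cv2.resize(D['image'],None,fx=4,fy=4)
    for q,col in ((quad(D,[.53,.3024,0],-8,.048),(255,0,255)),(quad(D,[.5298,.3024,0],-8,.012),(255,255,0))):
        for i in range(8):
            for j in ((i//4)*4+(i+1)%4,(i+4)%8): cv2.line(I,tuple((q[i]*4).astype(int)),tuple((q[j]*4).astype(int)),col,1)
    return I[off[1]*4:off[1]*4+400,off[0]*4:off[0]*4+400]
cv2.imwrite('pics/c8.png',np.hstack([show(A,(180,100),0),show(B,(140,130),0)]))
for p,y in (((.46,.23,.28),90),((.56,.20,.26),90)): go(p,rot(y),s)
E
```

```text
time_s: 16.6
position: [0.4994, 0.3063, 0.1227]
ft_force: [0.4, 0.7, 0.4]
grip_width: 0.0769
gripper_force: 0.0
time_s: 16.98
position: [0.4368, 0.2962, 0.23]
ft_force: [0.2, -0.5, 0.3]
grip_width: 0.0429
gripper_force: 0.0
[ 29.2366  14.1998  95.0539 -23.7679  48.3045 -40.4851]
rel [-0.0529 -0.0623 -0.0273] [0.3793 0.4304 1.3979]
rel [-0.132  -0.0785  0.0418] [0.3793 0.4304 1.3979]
```

View pics/c8.png

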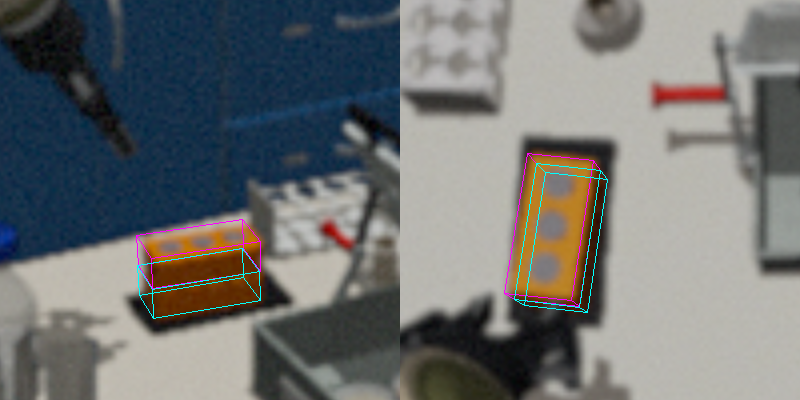

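The box spacer sits squarely on the pile spacer in both views: left part at (200,255), right part at (553,225). The lid is still propped. Next I go to the hinge side of the knob.

```bash
python3 -m pendant '[[0,-0.01,-0.012,-0.01,0.07,0.08,0.25],[0,-0.02,-0.025,-0.015,0.14,0.15,0.5],[0,-0.03,-0.037,-0.02,0.2,0.23,0.74],[0,-0.04,-0.05,-0.025,0.27,0.3,0.98],[0,-0.053,-0.062,-0.04,0.33,0.37,1.22]]' | egrep 'time|pos|ft|gr'
python3 - <<'E'
from h import *
s=env.observe();print(s['q'])
for p,y in (((.50,.21,.30),90),((.60,.205,.28),90),((.668,.194,.25),90)): go(p,rot(y),s)
B=im('top')
r=env.tip_of('top','film_roll');print([(x['centre'],x['conf'],atz(B,x['centre'],0)) for x in r])
hsv=cv2.cvtColor(B['image'],cv2.COLOR_BGR2HSV)
red=cv2.inRange(hsv,(0,150,100),(6,255,255))|cv2.inRange(hsv,(172,150,100),(180,255,255));red[:,:195]=0;red[:,240:]=0
p=cv2.findNonZero(red)
if p is not None: print('red',p.min(0),p.max(0),atz(B,p.mean(0)[0],.116))
E
```

```text
time_s: 17.7
position: [0.4551, 0.23, 0.2868]
ft_force: [0.1, -0.4, 0.3]
grip_width: -0.0001
gripper_force: 0.0
[ 18.1599  14.2563  79.9984  -9.9581  78.7162 -10.524 ]
rel [-0.0413  0.0295 -0.0028] [0.1351 0.1657 0.5223]
rel [-0.0902  0.1111  0.0343] [0.1351 0.1657 0.5223]
rel [-0.1268  0.1613  0.0766] [0.1351 0.1657 0.5223]
[([194.2, 132.3], 0.62, array([0.7477, 0.2617, 0.    ])), ([256.9, 134.2], 0.3, array([0.735 , 0.0326, 0.    ]))]
red [[204 152]] [[220 154]] [0.6338 0.1809 0.116 ]
```

```bash
python3 -m pendant '[[0,-0.02,0.015,-0.002,0.034,0.041,0.13],[0,-0.041,0.03,-0.003,0.068,0.083,0.26],[0,-0.065,0.07,0.015,0.1,0.124,0.39],[0,-0.09,0.111,0.034,0.135,0.166,0.522],[0,-0.127,0.161,0.077,0.135,0.166,0.522]]' | egrep 'time|pos|ft|gr'
python3 -m pendant '[[0,0,0,0,0,0,0]]' | egrep 'time|pos|rot'
python3 - <<'E'
from h import *
s=env.observe();print(s['q'])
for p,y in (((.668,.194,.112),90),): go(p,rot(y),s)
E
```

```text
time_s: 18.42
position: [0.6582, 0.1974, 0.2555]
ft_force: [-0.5, 0.6, 0.9]
grip_width: -0.0005
gripper_force: 0.0
time_s: 18.55
position: [0.6582, 0.1961, 0.2492]
tool_rot: [[-0.007, 1.0, -0.004], [1.0, 0.007, -0.003], [-0.003, -0.004, -1.0]]
[ 6.7903 36.5007 48.5232 -0.1377 95.2447  6.37  ]
rel [-0.0018  0.0104  0.1371] [-0.0044  0.0029  0.0071]
```

```bash
python3 -m pendant '[[0,-0.002,0.011,0.01,-0.004,0.003,0.007],[0,-0.002,0.011,0.05,-0.004,0.003,0.007],[0,-0.002,0.011,0.1,-0.004,0.003,0.007],[0,-0.002,0.011,0.137,-0.004,0.003,0.007]]' | egrep 'time|pos|ft|gr'
python3 -m pendant '[[0,0,-0.006,0,0,0,0],[0,0,-0.012,0,0,0,0],[0,0,-0.018,0,0,0,0]]' | egrep 'time|pos|ft|gr'
```

```text
time_s: 19.05
position: [0.6669, 0.1956, 0.1184]
ft_force: [0.4, 1.2, -0.4]
grip_width: -0.0
gripper_force: 0.0
time_s: 19.42
position: [0.6515, 0.1952, 0.1228]
ft_force: [8.7, 0.6, 8.2]
grip_width: 0.0
gripper_force: 4.3
```

```bash
python3 -m pendant '[[0,0,-0.004,0,0,0,0],[0,0,-0.008,0,0,0,0]]' | egrep 'pos|ft'
python3 -m pendant '[[0,0,-0.004,0,0,0,0],[0,0,-0.008,0,0,0,0]]' | egrep 'pos|ft'
python3 -m pendant '[[0,0,-0.006,0,0,0,0],[0,0,-0.012,0,0,0,0]]' | egrep 'pos|ft'
```

```text
position: [0.6426, 0.1949, 0.1214]
ft_force: [3.2, -0.2, 1.4]
position: [0.6339, 0.1948, 0.1194]
ft_force: [2.5, -0.7, 3.1]
position: [0.6215, 0.1948, 0.119]
ft_force: [3.2, 0.2, 2.2]
```

```bash
python3 -m pendant '[[0,0,0.01,0,0,0,0],[0,0.003,0.01,-0.06,0,0,0],[0,0.005,0.0,-0.12,0,0,0],[0,0.005,-0.02,-0.18,0,0,0],[0.4,0.005,-0.04,-0.24,0,0,0]]' | egrep 'time|pos|ft|gr'
python3 - <<'E'
from h import *
s=env.observe();print(s['q'])
A=im('side');B=im('top')
a=env.tip_of('side','lid_bar');b=env.tip_of('top','lid_bar');print([(x['centre'],x['conf']) for x in a+b])
if a and b: print(tri(A,a[0]['centre'],B,b[0]['centre']))
print(proj(A,[.565,.026,.2986]),proj(B,[.565,.026,.2986]))
for p,y in (((.563,.1,.36),90),((.563,.025,.36),90),((.565,.025,.303),90)): go(p,rot(y),s)
E
```

```text
time_s: 20.8
position: [0.5799, 0.1992, 0.3587]
ft_force: [0.0, -0.4, 0.3]
grip_width: 0.0171
gripper_force: 0.0
[  7.8886  25.943   49.8742   0.0637 103.8285   7.974 ]
[([272.0, 137.0], 0.73), ([261.3, 154.8], 0.67)]
(array([0.5721, 0.0228, 0.2912]), np.float64(0.006221375620177662))
[270.737  134.9299] [259.8071 157.593 ]
rel [-0.0993 -0.0168 -0.0016] [ 0.006  -0.0019 -0.0012]
rel [-0.1743 -0.0167 -0.0018] [ 0.006  -0.0019 -0.0012]
rel [-0.1744 -0.0151  0.0552] [ 0.006  -0.0019 -0.0012]
```

```bash
python3 -m pendant '[[0.45,-0.055,-0.01,-0.002,0.006,-0.002,0],[0.45,-0.11,-0.015,-0.002,0.006,-0.002,0],[0.45,-0.165,-0.015,-0.002,0.006,-0.002,0],[0.45,-0.175,-0.015,0.03,0.006,-0.002,0],[0.45,-0.175,-0.015,0.055,0.006,-0.002,0]]' | egrep 'time|pos|ft|gr'
python3 -m pendant '[[0.45,0,0,0,0,0,0],[0.05,0,0,0,0,0,0],[0.05,0,0,0,0,0,0],[0.05,0,0,0,0,0,0]]' 25 | egrep 'time|pos|ft|gr'
python3 - <<'E'
from h import *
A=im('side');B=im('top')
cv2.imwrite('pics/c9.png',np.hstack([cv2.resize(A['image'][90:220,210:340],None,fx=3,fy=3),cv2.resize(B['image'][100:230,190:320],None,fx=3,fy=3)]))
E
```

```text
time_s: 21.62
position: [0.5656, 0.023, 0.2984]
ft_force: [0.0, -0.5, -0.4]
grip_width: 0.0386
gripper_force: 0.0
time_s: 22.12
position: [0.566, 0.0246, 0.3026]
ft_force: [-0.3, 0.6, 2.6]
grip_width: 0.0107
gripper_force: 25.2
```

View pics/c9.png

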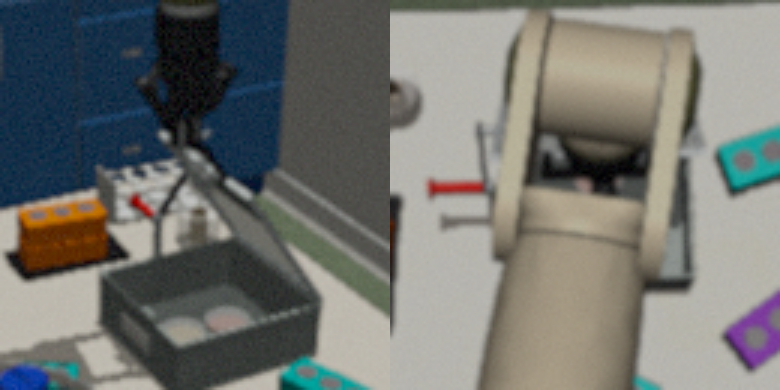

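The bar is gripped, the knee is broken (red knob at (140,205) in the left part, in front of straight), and the dishes are in the box. Lowering along the arc.

```bash
python3 -m pendant '[[0.05,0,-0.0228,0.0177,0,0,0],[0.05,0,-0.0425,0.0367,0,0,0],[0.05,0,-0.0601,0.0577,0,0,0],[0.05,0,-0.0755,0.0805,0,0,0],[0.05,0,-0.0884,0.1047,0,0,0]]' 20| egrep 'time|pos|ft|gr'
```

```text
time_s: 22.85
position: [0.4775, 0.0245, 0.197]
ft_force: [4.3, -0.9, -0.3]
grip_width: 0.0109
gripper_force: 25.6
```

```bash
python3 -m pendant '[[0.05,0,-0.0102,0.0254,0,0,0],[0.05,0,-0.0178,0.0518,0,0,0],[0.05,0,-0.0225,0.0788,0,0,0],[0.05,0,-0.0241,0.097,0,0,0],[0.05,0,-0.0245,0.106,0,0,0]]' 20| egrep 'time|pos|ft|gr'
python3 -m pendant '[[0.05,0,0,0.003,0,0,0],[0.05,0,0,0.006,0,0,0],[0.05,0,0,0.006,0,0,0]]' 20| egrep 'time|pos|ft|gr'
```

```text
time_s: 23.48
position: [0.453, 0.0246, 0.0904]
ft_force: [-3.5, -2.1, 1.7]
grip_width: 0.0106
gripper_force: 26.5
time_s: 23.85
position: [0.4529, 0.0246, 0.0849]
ft_force: [-3.8, -2.4, -2.9]
grip_width: 0.0107
gripper_force: 26.2
```

```bash
python3 -m pendant '[[0.05,0,0,0.002,0,0,0],[0.05,0,0,0.003,0,0,0],[0.05,0,0,0.003,0,0,0]]' 20| egrep 'time|pos|ft'
python3 -m pendant '[[0.05,0,0,0.002,0,0,0],[0.05,0,0,0.002,0,0,0]]' 20| egrep 'time|pos|ft'
```

```text
time_s: 24.22
position: [0.453, 0.0246, 0.0839]
ft_force: [-11.7, -1.3, 24.7]
time_s: 24.48
position: [0.453, 0.0246, 0.0828]
ft_force: [-16.1, -1.2, 37.9]
```

```bash
python3 -m pendant '[[0.05,0,0,-0.003,0,0,0],[0.4,0,0,-0.003,0,0,0],[0.4,0,0,-0.003,0,0,0],[0.4,0,0,-0.05,0,0,0],[0.4,0,-0.03,-0.11,0,0,0]]'| egrep 'time|pos|ft|gr'
python3 -m pendant '[[0.4,0,-0.06,-0.05,0,0,0],[0.4,0,-0.12,-0.08,0,0,0],[0.4,0,-0.12,-0.08,0,0,0]]'| egrep 'time|pos|ft|gr'
python3 - <<'E'
from h import *
A=im('side');B=im('top')
cv2.imwrite('pics/c10.png',np.hstack([cv2.resize(A['image'][110:240,200:330],None,fx=3,fy=3),cv2.resize(B['image'][110:240,165:295],None,fx=3,fy=3)]))
a=env.tip_of('side','lid_bar');b=env.tip_of('top','lid_bar');print([(x['centre'],x['conf']) for x in a+b],proj(B,[.453,.026,.084]))
if a and b: print(tri(A,a[0]['centre'],B,b[0]['centre']))
hsv=cv2.cvtColor(B['image'],cv2.COLOR_BGR2HSV)
red=cv2.inRange(hsv,(0,150,100),(6,255,255))|cv2.inRange(hsv,(172,150,100),(180,255,255));red[:,:195]=0;red[:,240:]=0
p=cv2.findNonZero(red);print('red',p.mean(0) if p is not None else 0,'start 214,189')
E
```

```text
time_s: 25.1
position: [0.426, 0.0245, 0.1867]
ft_force: [0.5, 0.0, 1.4]
grip_width: 0.0341
gripper_force: 0.0
time_s: 25.48
position: [0.3034, 0.0251, 0.2671]
ft_force: [0.8, 0.2, 0.2]
grip_width: 0.0342
gripper_force: 0.0
[([239.7, 194.4], 0.6), ([260.8, 209.4], 0.96)] [260.5339 207.6204]
(array([0.4431, 0.0269, 0.0837]), np.float64(0.008495518944691846))
red [[214.     188.9592]] start 214,189
```

View pics/c10.png

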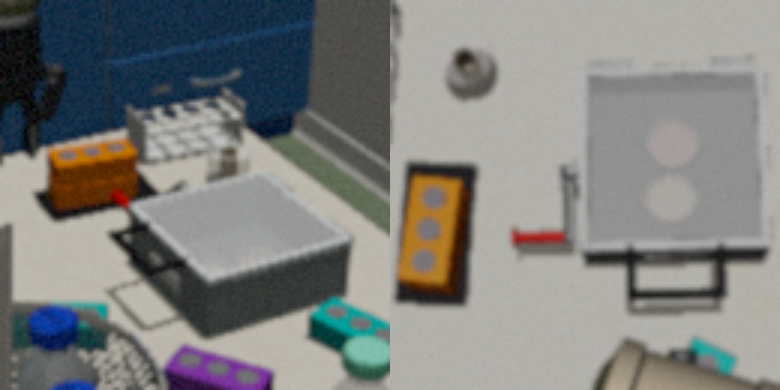

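The lid is shut, with the knob back at exactly its starting pixel. The dishes lie in the box at (672,145) and (672,198), the spacers are stacked at (430,230), and the robot is clear of everything. Handing in.

```bash
python3 -c "
from rig import env
print(env.close_job())"
```

```text
the job is handed in; nothing more can be done
None
```

The job is handed in at about 25.5 s of the 72 s: the last pictures show the lid shut, the orange spacer stacked squarely on the pile spacer and both dishes in the box, but no verdict was returned.

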